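# Centre-punch the drill spot of a shelf bracket

### The arm

A 6-joint arm with a two-finger parallel gripper is mounted at the origin on the work surface. World frame = base frame: x ahead of the robot, y to its left, z up, the work surface at z = 0. Lengths are in mm, angles in rad, forces in N, time in s.
With the tool pointing down it reaches from about 350 to 775 mm from the base axis. Payload 7.3 kg.
Tool frame: the origin (TCP) lies at the very end of the fingers, on their centre line; the grasp point (between the pads) lies 19 mm behind it; z points along the fingers, y is the line along which they close (so a half turn about z gives the same grasp; the last joint's range is limited). The gripper opens to 92 mm and grips with 3 to 60 N. Pads are 19 mm wide; open, the fingers measure 130 mm over their backs; the gripper's body (75 mm by 190 mm) begins 47 mm behind the grasp point.
Start: joints at [-1.327, 0.342, 1.524, -0, 1.275, -0.146], TCP at [199.525, -485.628, 226.741] pointing down, gripper open.
Joint ranges: [-2.53, 2.53], [-0.77, 2.02], [0.04, 2.7], [-1, 4.14], [0.28, 2.66], [-3.11, 3.11]. Speed limits (rad/s): [2.57, 2.57, 3.14, 3.14, 3.14, 3.14].

### API

Orientations are given as [roll, pitch, yaw] about the fixed x, y, z axes, in that order (R = Rz(yaw) Ry(pitch) Rx(roll)).
In Python, from plant import bot gives the robot as it stands.
- The arm moves only by the tool jog_arm, never from a script. Its argument "targets" is a list of rows, each an object with "xyz": the shift along the tool's x, y, z as a fraction of full scale, a list of three; "spin": the turn about the tool's z as a fraction of full scale. In form: [{"xyz": [x, y, z], "spin": spin}, ...]. A call has exactly 10 rows; each row shifts and turns the commanded pose from where the row before left it, along the tool's axes as they then stand; what a row does not reach is not made up. Full scale, the value 1, is 80 mm for a shift and 0.1 rad for a turn. A row lasts 1/8 s, in which the tool goes at most 62.5 mm and 10.7 degrees, less where a joint would pass 70% of its speed; a pose out of reach is approached as far as the arm can. A call with a number of a shift or a turn outside -1 to 1 is refused whole. A call with a gripper value outside its range is refused whole. "gripper" is the opening in per cent of the stroke, from 0 (shut) to 100 (fully open), set as the call begins (left out, the last holds). The fingers move at their own pace and stop on an object; the grip force is fixed at half the most. Time passes only in rows, so rows that do not move let the fingers close, or fill a call up. It gives the time, the measured TCP pose, the force, the opening and the grip force at its end, in the units of the state.
- bot.get_obs(): the state, without advancing time (a new reading comes with each control period).
- bot.capture(name): name is "scene" or "top" or "wrist"; returns the picture (400x640x3 uint8, blue, green, red); there is no depth.
- bot.get_calibration(name): a dict with "vfov" (degrees; the focal length in pixels is half the picture's height over the tangent of half this angle, whatever the lens; pixels are square), "cx", "cy" (the principal point, pixels), "eye" and "rotation" of the camera in the world. Camera axes: x right, y down, z forward; pixel columns grow to the right and rows downward; lengths in mm; the calibration is good to about 2 mm. The wrist camera is an equidistant fisheye: a pixel r from the principal point sees the ray r / f radians off the axis. A picture is of the moment at which its call begins: read the wrist's pose just before it. get_calibration takes no time and is no camera call; for the wrist camera it gives the pose at the moment of the call.
- bot.close_job(): hands the job in; it is judged then, once.
The state is a dict: "time": time; "joint_positions": joint angles; "dq": joint speeds; "tau": joint torques, N m; "tool_pos": TCP position; "tcp_rot": TCP orientation; "contact_force": force on the tool from outside, world axes, zero at the start; "moment": the same for the moment, N m; "grip_width": finger opening in mm; "finger_force": force on a finger pad.
Only numpy, scipy, OpenCV 4.12 (cv2) and the standard library are available. Lean on these libraries where they do the work, as an engineer would, in place of code of your own. Each camera call takes 0.05 s, during which the arm holds its last target. There are 200 camera calls.

### The job

Take the spring-loaded centre punch out of its stand, set its point on the scribed cross of the bracket blank and, holding it upright, press straight down until its hidden spring snaps, without ramming it on against its stop: never press with more than 20 N. Do not fire it anywhere else. Then stand the punch back upright in the socket it came from, fully home, and let go; leave the blank in its nest and everything else alone.

Things in the scene. Friction and masses are not known exactly. Their poses are not given: they have to be found in the camera images.
- punch: Automatic centre punch standing point down in one of the stand's two sockets: round steel barrel 22 mm across, 100 mm long, dark knurl rings, 19 mm wide cap, 106 mm in all, about 0.17 kg. Origin: on its axis at the barrel's lower end (the shoulder, which rests on the socket's ledge); z runs up to the cap. Below the shoulder a 10 mm wide brass collar and an 8 mm wide steel point stick out.
- collar (a point): Middle of the brass collar, on the punch's axis, 5 mm below the shoulder at rest. Pressed on something hard, it slides up into the barrel: it gives at 3 N, the force climbs to about 14 N at 2 to 3 mm, then the hidden spring snaps through (done from 5.5 mm on) and the force falls to about 5 N by 8.5 mm; at 9 mm is a hard stop. Lifted, it springs back out.
- cap (a point): Middle of the cap's top, 106 mm above the shoulder. The point at the other end has been reground many times: its tip lies anywhere from 22 to 42 mm below the shoulder (spring at rest), different every time and hidden while the punch is in the stand.
- stand: Fixed wooden block 70 x 150 x 75 mm with two sockets from above, 37.5 mm to either side of its middle along its y. Each socket is 26 mm wide and 25 mm deep with a bevelled mouth; at its bottom, 50 mm above the counter, is a ledge for the shoulder, with a 17 mm hole, 46 mm deep, going on down for the point. Origin: middle of its underside; z up.
- blank: Loose flat bare-metal bracket blank 45 x 120 x 5 mm, 0.2 kg, lying in the nest of the marking block. Origin: middle of its underside; y along its length, z up. Two drilled 10 mm holes lie in its +y half; near the other end a dark cross is scribed.
- mark (a point): Crossing point of the scribed cross (lines 26 mm long) on the blank's upper face, 31 mm above the counter: the drill spot to be punched. 35 mm from the blank's middle along its -y.
- block: Fixed white plastic marking block 110 x 180 x 26 mm, with lips 3 mm high that keep the blank from sliding. Origin: middle of its underside, y along its length.
- scriber: Bystander: scriber in the stand's other socket, a short wooden foot 22 mm across, a thin 10 mm steel stem and a small wooden ball on top, 98 mm tall (its top 148 mm above the counter: carry the punch's point clear of it); origin at its foot's underside.
- wrench: Bystander: wrench lying on the counter.
- screwdriver: Bystander: screwdriver lying on the counter.
- bracket: Bystander: finished L-shaped bracket, 50 x 40 x 49 mm.
- mug: Bystander: white mug, 95 mm tall.
- squeeze: Bystander: clear bottle, 170 mm tall.
- jug: Bystander: steel cup, 110 mm tall.
- screwbox: Bystander: clear divided tray, 120 x 90 x 35 mm.
Not all that is in view belongs to the job. Leave any turquoise look-alike of the blank alone.

How it is judged:
By the outcome, as a careful person would: the job done as asked, in the order asked, and still so for the second after the job is handed in, with the robot touching nothing.
It also fails if it takes over 64 s, if anything falls off the work surface, if the arm or the gripper's body presses on something with over 40 N, if the wrist force passes 120 N, or if a joint passes its speed limit or range.

## Working session

There is one attempt and no reset: what is moved stays moved. The work goes in short steps, Python scripts to look and compute and a tool call to move; the robot and the scene stay as the last step left them, time stands still between calls to the robot, and variables do not carry over. Pictures are saved under pics/ and viewed, at most 10 in all, crops included, and the job is handed in when it is done.

Besides the shell and the picture viewer there is one more tool, called after "Call:" by a JSON object that holds its "name" and its "arguments", one argument or row to a line. jog_arm: Moves the arm, as the interface text tells. Shift numbers are shares of 80 mm and turn numbers shares of 0.1 rad, none past 1 either way. Its arguments: {"type":"object","properties":{"targets":{"type":"array","items":{"type":"object","properties":{"xyz":{"type":"array","items":{"type":"number"}},"spin":{"type":"number"}}}},"gripper":{"type":"number"}},"required":["targets"]}

```bash
mkdir -p pics; ls; python3 - <<'E'
from plant import bot
import cv2, numpy as np
o=bot.get_obs(); print({k:np.round(v,3) for k,v in o.items()})
for n in("scene","top"):
    c=bot.get_calibration(n); print(n,c)
    cv2.imwrite(f"pics/{n}0.png",bot.capture(n))
E
```

```text
pics
{'time': np.float64(0.0), 'joint_positions': array([-1.327,  0.343,  1.525,  0.   ,  1.275, -0.146]), 'dq': array([-0.002,  0.001, -0.001, -0.001,  0.001,  0.   ]), 'tau': array([ 2.0000e-03, -4.3124e+01, -2.4422e+01,  7.2000e-02,  5.6000e-02,
       -0.0000e+00]), 'tool_pos': array([ 199.424, -485.177,  226.015]), 'tcp_rot': array([-3.14, -0.  ,  0.39]), 'contact_force': array([-0.363, -0.124,  0.421]), 'moment': array([-0.023,  0.018,  0.021]), 'finger_force': np.float64(0.0), 'grip_width': np.float64(91.988)}
scene {'vfov': 48.82735043079222, 'cx': 314.262523294041, 'cy': 202.28108846220576, 'eye': array([1300.92638327, -455.90494146,  809.41609723]), 'rotation': array([-2.22442991,  0.00666431,  1.03133626])}
top {'vfov': 52.395234440012246, 'cx': 313.46725564367586, 'cy': 201.79243874539563, 'eye': array([ 362.08521915,   24.25111021, 1130.85966128]), 'rotation': array([-2.97963645e+00,  1.21172155e-03, -1.56203154e+00])}
```

View pics/scene0.png

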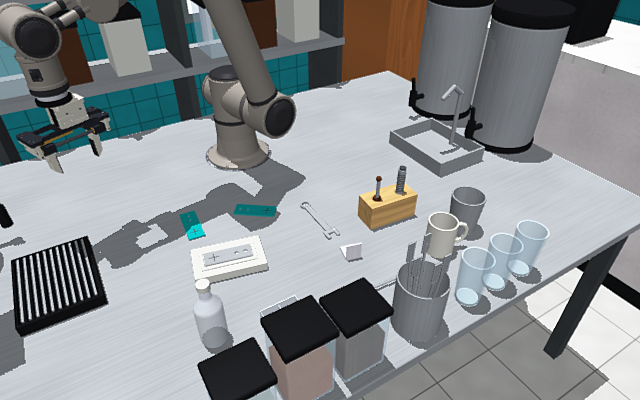

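View pics/top0.png

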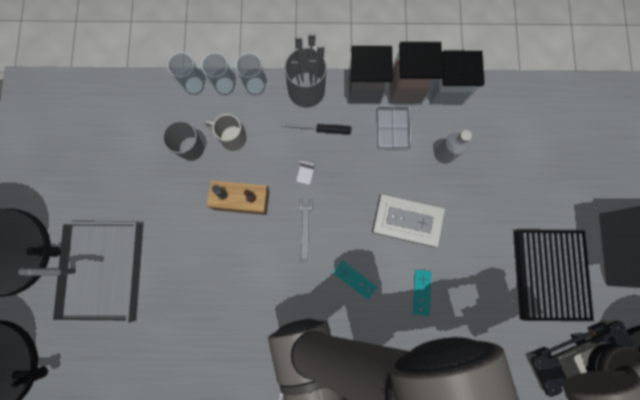

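Scene view: the punch stands in the stand's right-hand socket (402,180) and the scriber in the other (378,188). Block and blank are at (230,258), with the cross at the blank's left end (213,260). Top view: the stand is at (237,197), the punch base near (220,191), the block at (410,220) and the cross near (422,222).

```bash
cat > h.py <<'E'
from plant import bot
import cv2, numpy as np
from scipy.spatial.transform import Rotation as Ro
def cam(n,c=None):
    c=c or bot.get_calibration(n); return c,Ro.from_euler('xyz',c['rotation']).as_matrix(),200/np.tan(np.radians(c['vfov']/2))
def ray(n,u,v,c=None):
    c,R,f=cam(n,c); x=(u-c['cx'])/f; y=(v-c['cy'])/f
    if n=='wrist':
        r=np.hypot(x,y)+1e-12; d=np.array([x/r*np.sin(r),y/r*np.sin(r),np.cos(r)])
    else: d=np.array([x,y,1.])
    return np.array(c['eye']),R@d
def plane(n,u,v,z,c=None):
    e,d=ray(n,u,v,c); return e+d*(z-e[2])/d[2]
def proj(n,p,c=None):
    c,R,f=cam(n,c); q=R.T@(np.array(p,float)-c['eye'])
    if n=='wrist':
        r=np.hypot(q[0],q[1]); t=np.arctan2(r,q[2]); return c['cx']+f*t*q[0]/(r+1e-12), c['cy']+f*t*q[1]/(r+1e-12)
    return c['cx']+f*q[0]/q[2], c['cy']+f*q[1]/q[2]
E
python3 - <<'E'
from h import *
P=lambda n,u,v,z:print(n,(u,v),plane(n,u,v,z).round(1))
for u,v in((209,181),(268,186),(266,213),(208,207)):P('top',u,v,75)
P('top',422,222,31);P('scene',213,260,31);P('top',410,220,29)
P('scene',402,168,156);P('scene',378,179,148)
for u,v in((381,194),(445,206),(438,246),(374,234)):P('top',u,v,26)
a=cv2.imread('pics/top0.png');b=cv2.imread('pics/scene0.png')
A=cv2.resize(a[170:230,195:285],None,fx=4.4,fy=4.4,interpolation=2);B=cv2.resize(a[185:255,365:455],None,fx=4.4,fy=4.4,interpolation=2)
C=cv2.resize(b[155:235,350:430],None,fx=3.5,fy=3.5,interpolation=2);D=cv2.resize(b[225:290,180:280],None,fx=4,fy=4,interpolation=2)
o=np.zeros((600,800,3),np.uint8)
for i,(I,x,y) in enumerate(((A,0,0),(B,400,0),(C,0,310),(D,400,310))):
    I=I[:600-y,:400 if x==0 else 400];o[y:y+I.shape[0],x:x+I.shape[1]]=I
cv2.imwrite('pics/crop1.png',o)
E
```

```text
top (209, 181) [588.1 304.9  75. ]
top (268, 186) [575.9 147.9  75. ]
top (266, 213) [503.8 151.2  75. ]
top (208, 207) [518.3 304.   75. ]
top (422, 222) [ 488.6 -268.4   31. ]
scene (213, 260) [ 497.6 -274.4   31. ]
top (410, 220) [ 494.1 -236.4   29. ]
scene (402, 168) [559.6 259.8 156. ]
scene (378, 179) [558.7 180.  148. ]
top (381, 194) [ 566.  -159.2   26. ]
top (445, 206) [ 534.  -334.4   26. ]
top (438, 246) [ 424.3 -310.7   26. ]
top (374, 234) [ 455.3 -138.1   26. ]
```

View pics/crop1.png

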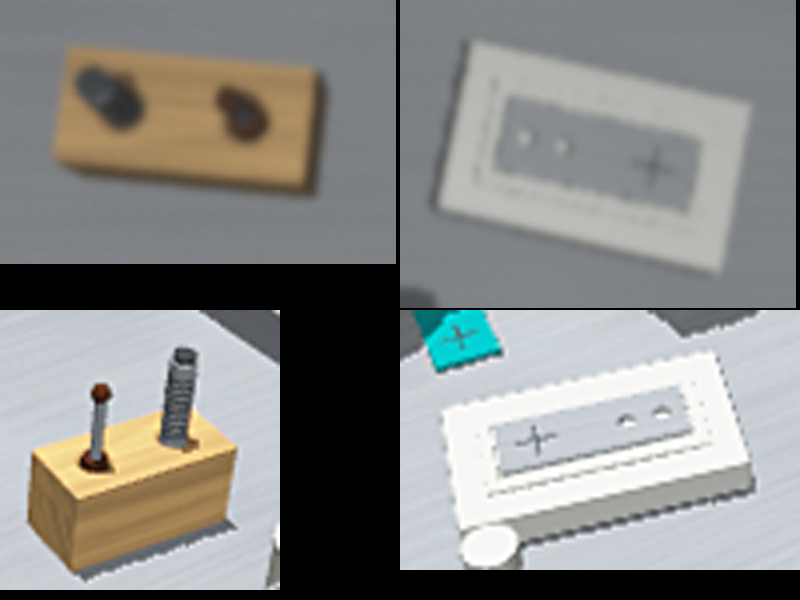

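```bash
python3 - <<'E'
from h import *
P=lambda n,u,v,z:print(n,(u,v),plane(n,u,v,z).round(1))
P('top',423,222.7,31);P('scene',214.3,257.3,31)
P('top',215.9,188.6,156);P('scene',402.9,167.9,156);P('top',224.5,196,75);P('scene',400.5,193.5,75)
P('top',466,135,170)
c=bot.get_calibration('wrist');print(c)
E
```

```text
top (423, 222.7) [ 486.7 -271.    31. ]
scene (214.3, 257.3) [ 490.2 -268.3   31. ]
top (215.9, 188.6) [552.  265.5 156. ]
scene (402.9, 167.9) [560.5 262.2 156. ]
top (224.5, 196) [548.1 261.9  75. ]
scene (400.5, 193.5) [567.1 260.   75. ]
top (466, 135) [ 688.8 -347.   170. ]
{'vfov': 65.70646984690485, 'cx': 317.8561347215482, 'cy': 196.62898812810283, 'eye': array([ 278.9127742 , -453.58326071,  384.6290877 ]), 'rotation': array([ 2.82600673e+00,  4.51106726e-04, -1.17999597e+00])}
```

Call:
{"name": "jog_arm", "arguments": {
  "targets": [
    {"xyz": [0.46, 0.09, 0], "spin": -1},
    {"xyz": [0.46, 0.09, 0], "spin": -1},
    {"xyz": [0.46, 0.09, 0], "spin": -1},
    {"xyz": [0.46, 0.09, 0], "spin": -1},
    {"xyz": [0.46, 0.09, 0], "spin": -1},
    {"xyz": [0.46, 0.09, 0], "spin": -1},
    {"xyz": [0.46, 0.09, 0], "spin": -1},
    {"xyz": [0.46, 0.09, 0], "spin": -1},
    {"xyz": [0.46, 0.09, 0], "spin": -1},
    {"xyz": [0.46, 0.09, 0], "spin": -1}
  ],
  "gripper": 100
}}

```text
time: 1.35
tool_pos: [487.1, -267.8, 226.2]
tcp_rot: [-3.141, -0.0, 1.393]
contact_force: [0.1, -0.6, -0.7]
grip_width: 91.7
finger_force: 0.0
```

```bash
python3 - <<'E'
from h import *
import pickle
c=bot.get_calibration('wrist');im=bot.capture('wrist');pickle.dump(c,open('c1.pkl','wb'))
print(proj('wrist',(488.5,-269.5,31),c))
cv2.imwrite('pics/w1.png',im)
E
```

```text
(np.float64(318.19949995363373), np.float64(172.56218913095114))
```

View pics/w1.png

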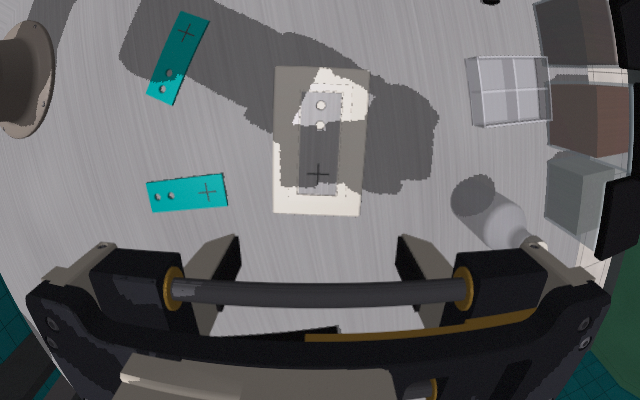

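The cross sits at (318.5,174) in the wrist picture, within a pixel or two of its predicted spot. Now to the stand.

Call:
{"name": "jog_arm", "arguments": {
  "targets": [
    {"xyz": [0.565, 0.005, 0], "spin": -0.09},
    {"xyz": [0.565, 0.005, 0], "spin": -0.09},
    {"xyz": [0.565, 0.005, 0], "spin": -0.09},
    {"xyz": [0.565, 0.005, 0], "spin": -0.09},
    {"xyz": [0.565, 0.005, 0], "spin": -0.09},
    {"xyz": [0.565, 0.005, 0], "spin": -0.09},
    {"xyz": [0.565, 0.005, 0], "spin": -0.09},
    {"xyz": [0.565, 0.005, 0], "spin": -0.09},
    {"xyz": [0.565, 0.005, 0], "spin": -0.09},
    {"xyz": [0.565, 0.005, 0], "spin": -0.09}
  ]
}}

```text
time: 2.65
tool_pos: [553.7, 179.2, 226.3]
tcp_rot: [-3.141, 0.0, 1.48]
contact_force: [1.2, -0.1, -0.2]
grip_width: 91.7
finger_force: 0.0
```

```bash
python3 - <<'E'
from h import *
import pickle
c1=pickle.load(open('c1.pkl','rb'))
print('mark',plane('wrist',318.5,174,31,c1).round(1))
c=bot.get_calibration('wrist');im=bot.capture('wrist');pickle.dump(c,open('c2.pkl','wb'))
print(c['eye'],proj('wrist',(552,263,156),c),proj('wrist',(552,263,75),c))
cv2.imwrite('pics/w2.png',im)
E
```

```text
mark [ 488.5 -271.3   31. ]
[562.51427113 263.40033281 384.75236112] (np.float64(303.41422228546645), np.float64(100.24990726089331)) (np.float64(307.16138580130036), np.float64(99.74303196886227))
```

View pics/w2.png

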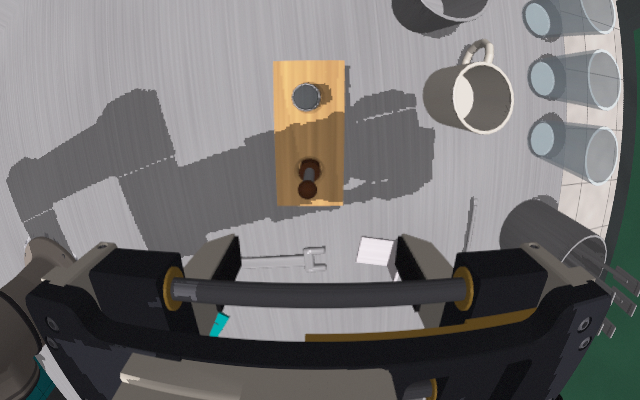

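The wrist view looks straight down on the punch, cap at (306,97). The stand's top corners are at (274,61), (344,61), (346,205) and (278,206).

```bash
python3 - <<'E'
from h import *
import pickle
c=pickle.load(open('c2.pkl','rb'));im=cv2.imread('pics/w2.png')
g=cv2.cvtColor(im[80:115,285:330],cv2.COLOR_BGR2HSV)
m=((g[...,1]<70)).astype(np.uint8);n,l,s,ce=cv2.connectedComponentsWithStats(m)
for i in range(1,n):print(s[i],ce[i]+[285,80])
for q in((306,97),):print(plane('wrist',*q,156,c).round(1))
K=[plane('wrist',*q,75,c) for q in((274,61),(344,61),(346,205),(278,206))]
print(np.round(K,1),np.mean(K,0))
E
```

```text
[  6   3  30  29 645] [305.80465116  96.8248062 ]
[554.1 265.2 156. ]
[[523.2 305.5  75. ]
 [591.5 298.8  75. ]
 [582.5 150.   75. ]
 [510.1 155.4  75. ]] [551.79330784 227.45183107  75.        ]
```

Call:
{"name": "jog_arm", "arguments": {
  "targets": [
    {"xyz": [0.535, -0.045, 0], "spin": 0},
    {"xyz": [0.535, -0.045, 0], "spin": 0},
    {"xyz": [0, 0, 0], "spin": 0},
    {"xyz": [0, 0, 0.385], "spin": 0},
    {"xyz": [0, 0, 0.385], "spin": 0},
    {"xyz": [0, 0, 0.385], "spin": 0},
    {"xyz": [0, 0, 0.385], "spin": 0},
    {"xyz": [0, 0, 0], "spin": 0},
    {"xyz": [0, 0, 0], "spin": 0},
    {"xyz": [0, 0, 0], "spin": 0}
  ]
}}

```text
time: 3.95
tool_pos: [555.4, 263.8, 105.2]
tcp_rot: [3.139, -0.001, 1.48]
contact_force: [-0.2, -0.9, -0.1]
grip_width: 91.7
finger_force: 0.0
```

```bash
python3 - <<'E'
from h import *
c=bot.get_calibration('wrist');o=bot.get_obs();im=bot.capture('wrist')
print(o['tool_pos'],proj('wrist',(554.3,265.1,156),c))
cv2.imwrite('pics/w3.png',im[120:360,160:480])
E
```

```text
[555.41161387 263.81761415 105.15259382] (np.float64(312.6908916511865), np.float64(302.5342230557347))
```

View pics/w3.png

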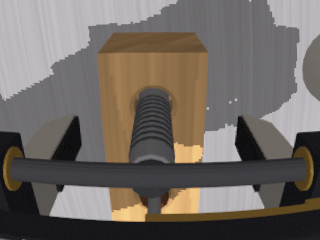

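The punch is centred between the open fingers, shoulder seated in the socket. Closing the gripper.

Call:
{"name": "jog_arm", "arguments": {
  "targets": [
    {"xyz": [0.015, 0.01, 0], "spin": 0},
    {"xyz": [0, 0, 0], "spin": 0},
    {"xyz": [0, 0, 0], "spin": 0},
    {"xyz": [0, 0, 0], "spin": 0},
    {"xyz": [0, 0, 0], "spin": 0},
    {"xyz": [0, 0, 0], "spin": 0},
    {"xyz": [0, 0, 0], "spin": 0},
    {"xyz": [0, 0, 0], "spin": 0},
    {"xyz": [0, 0, 0], "spin": 0},
    {"xyz": [0, 0, 0], "spin": 0}
  ],
  "gripper": 0
}}

```text
time: 5.25
tool_pos: [554.8, 265.0, 103.4]
tcp_rot: [-3.14, 0.0, 1.48]
contact_force: [-3.9, 0.5, 1.8]
grip_width: 21.6
finger_force: 29.9
```

```bash
python3 - <<'E'
from h import *
o=bot.get_obs();print({k:np.round(v,3) for k,v in o.items()})
E
```

```text
{'time': np.float64(5.25), 'joint_positions': array([0.321, 0.618, 1.424, 0.   , 1.1  , 0.412]), 'dq': array([ 0.001,  0.001, -0.001,  0.   , -0.001, -0.001]), 'tau': array([-1.2340e+00, -5.3751e+01, -2.3601e+01, -4.0600e-01, -1.2580e+00,
        2.0000e-03]), 'tool_pos': array([554.763, 264.96 , 103.382]), 'tcp_rot': array([-3.14,  0.  ,  1.48]), 'contact_force': array([-3.885,  0.49 ,  1.825]), 'moment': array([ 0.097,  0.708, -0.032]), 'finger_force': np.float64(29.933), 'grip_width': np.float64(21.621)}
```

Call:
{"name": "jog_arm", "arguments": {
  "targets": [
    {"xyz": [0, -0.012, 0], "spin": 0},
    {"xyz": [0, 0, 0], "spin": 0},
    {"xyz": [0, 0, -0.1], "spin": 0},
    {"xyz": [0, 0, -0.2], "spin": 0},
    {"xyz": [0, 0, -0.3], "spin": 0},
    {"xyz": [0, 0, -0.4], "spin": 0},
    {"xyz": [0, 0, -0.4], "spin": 0},
    {"xyz": [0, 0, -0.4], "spin": 0},
    {"xyz": [0, 0, -0.3], "spin": 0},
    {"xyz": [0, 0, 0], "spin": 0}
  ]
}}

```text
time: 6.5
tool_pos: [555.5, 265.3, 274.6]
tcp_rot: [3.136, -0.002, 1.48]
contact_force: [0.2, -1.1, -2.3]
grip_width: 21.5
finger_force: 29.9
```

```bash
python3 - <<'E'
from h import *
o=bot.get_obs();im=bot.capture('scene');cv2.imwrite('pics/s2.png',im)
t=o['tool_pos'];print(t,o['contact_force'],o['grip_width'],o['finger_force'])
sh=t-[0,0,53.4]
for d in(0,22,42):print(d,proj('scene',sh-[0,0,d]))
u,v=map(int,proj('scene',sh));np.save('t.npy',t)
x0,y0=u-50,v-60
cv2.imwrite('pics/s2c.png',cv2.resize(im[y0:y0+100,x0:x0+100],None,fx=6,fy=6,interpolation=0));print(x0,y0)
E
```

```text
[555.45523134 265.30997995 274.64451549] [ 0.17778182 -1.14664388 -2.30703558] 21.479126280321715 29.940520226955414
0 (np.float64(405.45362954823395), np.float64(145.7966407618663))
22 (np.float64(404.46783404844086), np.float64(153.00773957579443))
42 (np.float64(403.59098496759555), np.float64(159.42189481205293))
355 85
```

View pics/s2c.png

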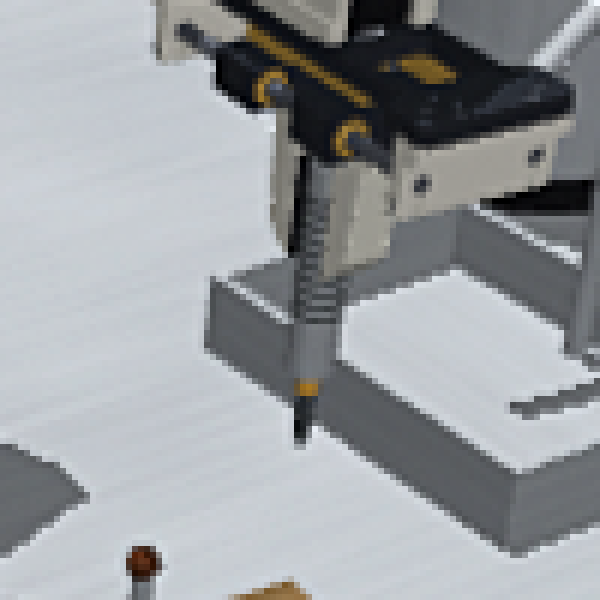

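The punch is lifted and hanging upright. Its shoulder is near (407,148) in the scene picture and its tip near (405,158.5), so the tip is about 35–40 mm below the shoulder. Carrying it over to the mark.

Call:
{"name": "jog_arm", "arguments": {
  "targets": [
    {"xyz": [-0.5, -0.022, 0], "spin": 0},
    {"xyz": [-0.7, -0.023, 0], "spin": 0},
    {"xyz": [-0.77, -0.023, 0], "spin": 0},
    {"xyz": [-0.77, -0.023, 0], "spin": 0},
    {"xyz": [-0.77, -0.023, 0], "spin": 0},
    {"xyz": [-0.77, -0.023, 0], "spin": 0},
    {"xyz": [-0.77, -0.023, 0], "spin": 0},
    {"xyz": [-0.7, -0.022, 0], "spin": 0},
    {"xyz": [-0.6, -0.022, 0], "spin": 0},
    {"xyz": [-0.405, -0.022, 0], "spin": 0}
  ]
}}

```text
time: 7.8
tool_pos: [486.1, -273.5, 269.9]
tcp_rot: [-3.139, -0.001, 1.478]
contact_force: [-0.0, 0.3, -2.3]
grip_width: 21.6
finger_force: 29.9
```

Call:
{"name": "jog_arm", "arguments": {
  "targets": [
    {"xyz": [0, 0, 0], "spin": 0},
    {"xyz": [0, 0, 0.2], "spin": 0},
    {"xyz": [0, 0, 0.3], "spin": 0},
    {"xyz": [0, 0, 0.4], "spin": 0},
    {"xyz": [0, 0, 0.4], "spin": 0},
    {"xyz": [0, 0, 0.25], "spin": 0},
    {"xyz": [0, 0, 0.1], "spin": 0},
    {"xyz": [0, 0, 0], "spin": 0},
    {"xyz": [0, 0, 0], "spin": 0},
    {"xyz": [0, 0, 0], "spin": 0}
  ]
}}

```text
time: 9.05
tool_pos: [487.7, -271.7, 140.4]
tcp_rot: [3.14, 0.001, 1.48]
contact_force: [-0.0, -0.3, -1.5]
grip_width: 21.8
finger_force: 29.9
```

```bash
python3 - <<'E'
from h import *
o=bot.get_obs();t=o['tool_pos'];print(t,o['tcp_rot'],o['contact_force'])
o=np.zeros((600,800,3),np.uint8)
for n,X in(('scene',0),('wrist',400)):
    c=bot.get_calibration(n);im=bot.capture(n);m=proj(n,(488.5,-271.2,31),c);x0,y0=int(m[0])-33,int(m[1])-60
    print(n,x0,y0,m,'shoulder',proj(n,t-[0,0,53.4],c),'tip22,42',proj(n,t-[0,0,75.4],c),proj(n,t-[0,0,95.4],c))
    A=cv2.resize(im[max(y0,0):y0+100,x0:x0+66],None,fx=6,fy=6,interpolation=2)[:600];o[:A.shape[0],X:X+A.shape[1]]=A
cv2.imwrite('pics/m1.png',o)
E
```

```text
[ 487.66544173 -271.68913681  140.37340893] [3.14021602e+00 8.72520333e-04 1.47982988e+00] [-0.00850316 -0.30843915 -1.54288512]
scene 179 197 (np.float64(212.9412703044659), np.float64(257.3138783117349)) shoulder (np.float64(209.2486453892102), np.float64(240.6233919698414)) tip22,42 (np.float64(210.6057103288742), np.float64(247.2567156618855)) (np.float64(211.81063092917066), np.float64(253.14635891429822))
wrist 284 132 (np.float64(317.219429707826), np.float64(192.55179678590633)) shoulder (np.float64(316.16666792818523), np.float64(216.09911661894716)) tip22,42 (np.float64(316.24793881318277), np.float64(205.91628761688145)) (np.float64(316.3116800065638), np.float64(198.02510067091544))
```

View pics/m1.png

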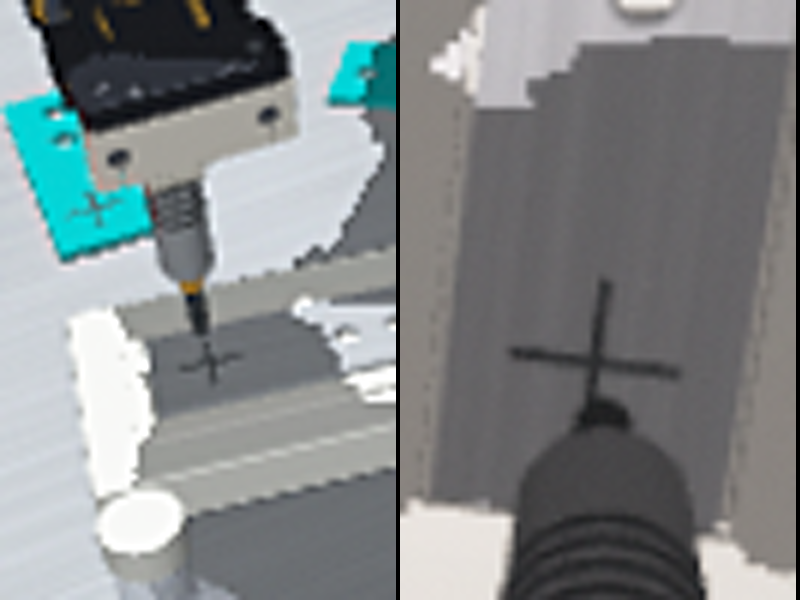

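Wrist view: the cross is at (317.2,191.8) and the tip at about (318.2,199), roughly 1 px to the right. Scene view: the tip (212.8,252.5) lies on the line down to the cross (214,257.3). Checking the rim projection before correcting.

```bash
python3 - <<'E'
from h import *
o=bot.get_obs();t=o['tool_pos'];s=t-[0,0,53.4]
X=np.array([.0907,.9959,0]);Y=np.array([.9959,-.0907,0])
a=np.linspace(0,2*np.pi,73)
r=np.array([proj('wrist',s+11*(np.cos(q)*X+np.sin(q)*Y)) for q in a]);print('rim top v',r[:,1].min(),'u',r[:,0].min(),r[:,0].max())
for L in(26,30,34,38,42):
    r=np.array([proj('wrist',s-[0,0,L]+4*(np.cos(q)*X+np.sin(q)*Y)) for q in a]);print(L,'tip top v',r[:,1].min(),proj('wrist',s-[0,0,L]))
p=t.copy();p[2]=31;print('axis at 31',proj('wrist',p),proj('scene',p))
E
```

```text
rim top v 201.96746488288778 u 301.1442409767472 331.0069652596732
26 tip top v 199.58593710146584 (np.float64(316.1843976725587), np.float64(204.2329852864716))
30 tip top v 198.02467700165099 (np.float64(316.19978097198754), np.float64(202.61109067127646))
34 tip top v 196.5092075059464 (np.float64(316.2147455580888), np.float64(201.03629261256665))
38 tip top v 195.03761271208361 (np.float64(316.2293074782957), np.float64(199.5066470908873))
42 tip top v 193.60807813032224 (np.float64(316.24348201835585), np.float64(198.02031116078243))
axis at 31 (np.float64(316.28934326967084), np.float64(193.2288534960175)) (np.float64(212.6182221396187), np.float64(257.14184015332336))
```

Call:
{"name": "jog_arm", "arguments": {
  "targets": [
    {"xyz": [0.009, -0.012, 0], "spin": 0},
    {"xyz": [0, 0, 0.03], "spin": 0},
    {"xyz": [0, 0, 0.03], "spin": 0},
    {"xyz": [0, 0, 0.03], "spin": 0},
    {"xyz": [0, 0, 0.02], "spin": 0},
    {"xyz": [0, 0, 0.02], "spin": 0},
    {"xyz": [0, 0, 0], "spin": 0},
    {"xyz": [0, 0, 0], "spin": 0},
    {"xyz": [0, 0, 0], "spin": 0},
    {"xyz": [0, 0, 0], "spin": 0}
  ]
}}

```text
time: 10.4
tool_pos: [486.4, -270.7, 129.2]
tcp_rot: [3.141, 0.0, 1.48]
contact_force: [0.1, -0.1, -3.3]
grip_width: 21.0
finger_force: 29.9
```

```bash
python3 - <<'E'
from h import *
o=bot.get_obs();t=o['tool_pos'];print(t,o['tcp_rot'],o['contact_force'])
o=np.zeros((600,800,3),np.uint8)
for n,X in(('scene',0),('wrist',400)):
    c=bot.get_calibration(n);im=bot.capture(n);m=proj(n,(488.5,-271.2,31),c);x0,y0=int(m[0])-20,int(m[1])-38
    p=t.copy();p[2]=31;print(n,x0,y0,'axis@31',proj(n,p,c))
    A=cv2.resize(im[y0:y0+60,x0:x0+40],None,fx=10,fy=10,interpolation=2);o[:A.shape[0],X:X+A.shape[1]]=A
cv2.imwrite('pics/m2.png',o)
E
```

```text
[ 486.4285615  -270.74177956  129.17474707] [3.14147771e+00 1.37012536e-04 1.47976912e+00] [ 0.10263301 -0.05524616 -3.29691884]
scene 192 219 axis@31 (np.float64(212.82047790250184), np.float64(256.74740948984146))
wrist 298 159 axis@31 (np.float64(316.35967541978147), np.float64(197.08320477080105))
```

View pics/m2.png

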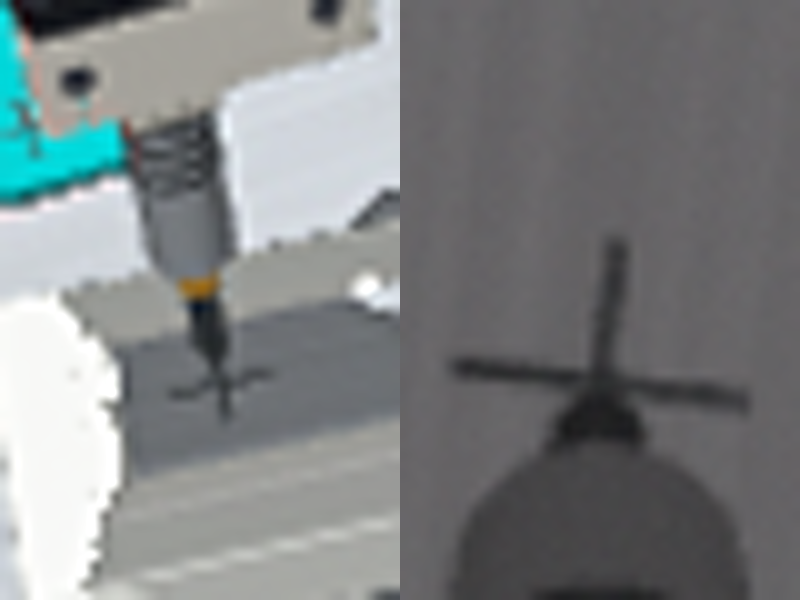

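The tip now sits right over the cross in both views: wrist cross (318,197.3) against tip axis u 317.9, and scene tip (214.1,255.5) against cross (214.4,257). It is about 5 mm above the blank, so I'll feel downward in small steps.

Call:
{"name": "jog_arm", "arguments": {
  "targets": [
    {"xyz": [0, 0, 0.01], "spin": 0},
    {"xyz": [0, 0, 0.01], "spin": 0},
    {"xyz": [0, 0, 0.01], "spin": 0},
    {"xyz": [0, 0, 0.01], "spin": 0},
    {"xyz": [0, 0, 0], "spin": 0},
    {"xyz": [0, 0, 0], "spin": 0},
    {"xyz": [0, 0, 0], "spin": 0},
    {"xyz": [0, 0, 0], "spin": 0},
    {"xyz": [0, 0, 0], "spin": 0},
    {"xyz": [0, 0, 0], "spin": 0}
  ]
}}

```text
time: 11.75
tool_pos: [486.4, -270.7, 125.9]
tcp_rot: [3.142, 0.0, 1.48]
contact_force: [0.3, -0.1, -2.3]
grip_width: 21.6
finger_force: 29.9
```

Call:
{"name": "jog_arm", "arguments": {
  "targets": [
    {"xyz": [0, 0, 0.01], "spin": 0},
    {"xyz": [0, 0, 0.01], "spin": 0},
    {"xyz": [0, 0, 0], "spin": 0},
    {"xyz": [0, 0, 0], "spin": 0},
    {"xyz": [0, 0, 0], "spin": 0},
    {"xyz": [0, 0, 0], "spin": 0},
    {"xyz": [0, 0, 0], "spin": 0},
    {"xyz": [0, 0, 0], "spin": 0},
    {"xyz": [0, 0, 0], "spin": 0},
    {"xyz": [0, 0, 0], "spin": 0}
  ]
}}

```text
time: 13.0
tool_pos: [486.4, -270.7, 124.3]
tcp_rot: [3.142, 0.0, 1.48]
contact_force: [-0.6, 0.2, -2.3]
grip_width: 21.6
finger_force: 29.9
```

Call:
{"name": "jog_arm", "arguments": {
  "targets": [
    {"xyz": [0, 0, 0.01], "spin": 0},
    {"xyz": [0, 0, 0.01], "spin": 0},
    {"xyz": [0, 0, 0], "spin": 0},
    {"xyz": [0, 0, 0], "spin": 0},
    {"xyz": [0, 0, 0], "spin": 0},
    {"xyz": [0, 0, 0], "spin": 0},
    {"xyz": [0, 0, 0], "spin": 0},
    {"xyz": [0, 0, 0], "spin": 0},
    {"xyz": [0, 0, 0], "spin": 0},
    {"xyz": [0, 0, 0], "spin": 0}
  ]
}}

```text
time: 14.25
tool_pos: [486.4, -270.7, 122.7]
tcp_rot: [3.142, 0.0, 1.48]
contact_force: [-0.6, -0.0, -2.1]
grip_width: 21.4
finger_force: 29.9
```

Call:
{"name": "jog_arm", "arguments": {
  "targets": [
    {"xyz": [0, 0, 0.01], "spin": 0},
    {"xyz": [0, 0, 0.01], "spin": 0},
    {"xyz": [0, 0, 0], "spin": 0},
    {"xyz": [0, 0, 0], "spin": 0},
    {"xyz": [0, 0, 0], "spin": 0},
    {"xyz": [0, 0, 0], "spin": 0},
    {"xyz": [0, 0, 0], "spin": 0},
    {"xyz": [0, 0, 0], "spin": 0},
    {"xyz": [0, 0, 0], "spin": 0},
    {"xyz": [0, 0, 0], "spin": 0}
  ]
}}

```text
time: 15.5
tool_pos: [486.5, -270.8, 121.2]
tcp_rot: [3.141, 0.0, 1.48]
contact_force: [-0.4, 0.7, 3.9]
grip_width: 21.7
finger_force: 29.9
```

Contact, at about 6 N of spring load and 0.7 mm of travel. Now pressing through the snap, well short of the 9 mm stop.

Call:
{"name": "jog_arm", "arguments": {
  "targets": [
    {"xyz": [0, 0, 0.01], "spin": 0},
    {"xyz": [0, 0, 0.01], "spin": 0},
    {"xyz": [0, 0, 0.01], "spin": 0},
    {"xyz": [0, 0, 0.01], "spin": 0},
    {"xyz": [0, 0, 0.01], "spin": 0},
    {"xyz": [0, 0, 0.01], "spin": 0},
    {"xyz": [0, 0, 0], "spin": 0},
    {"xyz": [0, 0, 0], "spin": 0},
    {"xyz": [0, 0, 0], "spin": 0},
    {"xyz": [0, 0, 0], "spin": 0}
  ]
}}

```text
time: 16.75
tool_pos: [486.6, -270.9, 117.3]
tcp_rot: [3.141, 0.001, 1.48]
contact_force: [-1.8, 0.2, 11.4]
grip_width: 21.4
finger_force: 29.9
```

Call:
{"name": "jog_arm", "arguments": {
  "targets": [
    {"xyz": [0, 0, 0.01], "spin": 0},
    {"xyz": [0, 0, 0.005], "spin": 0},
    {"xyz": [0, 0, 0], "spin": 0},
    {"xyz": [0, 0, 0], "spin": 0},
    {"xyz": [0, 0, 0], "spin": 0},
    {"xyz": [0, 0, 0], "spin": 0},
    {"xyz": [0, 0, 0], "spin": 0},
    {"xyz": [0, 0, 0], "spin": 0},
    {"xyz": [0, 0, 0], "spin": 0},
    {"xyz": [0, 0, 0], "spin": 0}
  ]
}}

```text
time: 18.0
tool_pos: [486.5, -270.9, 115.8]
tcp_rot: [3.141, 0.001, 1.48]
contact_force: [-2.1, 0.7, 9.3]
grip_width: 21.5
finger_force: 29.9
```

Call:
{"name": "jog_arm", "arguments": {
  "targets": [
    {"xyz": [0, 0, 0.006], "spin": 0},
    {"xyz": [0, 0, 0.006], "spin": 0},
    {"xyz": [0, 0, 0], "spin": 0},
    {"xyz": [0, 0, 0], "spin": 0},
    {"xyz": [0, 0, 0], "spin": 0},
    {"xyz": [0, 0, 0], "spin": 0},
    {"xyz": [0, 0, 0], "spin": 0},
    {"xyz": [0, 0, 0], "spin": 0},
    {"xyz": [0, 0, 0], "spin": 0},
    {"xyz": [0, 0, 0], "spin": 0}
  ]
}}

```text
time: 19.25
tool_pos: [486.4, -270.8, 114.5]
tcp_rot: [3.141, 0.0, 1.48]
contact_force: [-0.8, 0.9, 6.5]
grip_width: 21.7
finger_force: 29.9
```

Past the snap: the load has fallen to about 8.7 N and is still dropping. A final 0.5 mm for margin, then straight up.

Call:
{"name": "jog_arm", "arguments": {
  "targets": [
    {"xyz": [0, 0, 0.006], "spin": 0},
    {"xyz": [0, 0, 0], "spin": 0},
    {"xyz": [0, 0, 0], "spin": 0},
    {"xyz": [0, 0, 0], "spin": 0},
    {"xyz": [0, 0, 0], "spin": 0},
    {"xyz": [0, 0, 0], "spin": 0},
    {"xyz": [0, 0, 0], "spin": 0},
    {"xyz": [0, 0, 0], "spin": 0},
    {"xyz": [0, 0, 0], "spin": 0},
    {"xyz": [0, 0, 0], "spin": 0}
  ]
}}

```text
time: 20.5
tool_pos: [486.4, -270.8, 113.8]
tcp_rot: [-3.142, 0.0, 1.48]
contact_force: [-1.4, 0.4, 5.1]
grip_width: 21.5
finger_force: 29.9
```

Call:
{"name": "jog_arm", "arguments": {
  "targets": [
    {"xyz": [0, 0, -0.03], "spin": 0},
    {"xyz": [0, 0, -0.05], "spin": 0},
    {"xyz": [0, 0, -0.1], "spin": 0},
    {"xyz": [0, 0, -0.2], "spin": 0},
    {"xyz": [0, 0, -0.3], "spin": 0},
    {"xyz": [0, 0, -0.4], "spin": 0},
    {"xyz": [0, 0, -0.4], "spin": 0},
    {"xyz": [0, 0, -0.35], "spin": 0},
    {"xyz": [0, 0, -0.2], "spin": 0},
    {"xyz": [0, 0, 0], "spin": 0}
  ]
}}

```text
time: 21.75
tool_pos: [486.8, -270.9, 277.6]
tcp_rot: [3.139, 0.001, 1.48]
contact_force: [-0.3, 0.2, -2.6]
grip_width: 21.3
finger_force: 29.9
```

Call:
{"name": "jog_arm", "arguments": {
  "targets": [
    {"xyz": [0.5, 0.024, 0], "spin": 0},
    {"xyz": [0.7, 0.024, 0], "spin": 0},
    {"xyz": [0.77, 0.024, 0], "spin": 0},
    {"xyz": [0.77, 0.024, 0], "spin": 0},
    {"xyz": [0.77, 0.024, 0], "spin": 0},
    {"xyz": [0.77, 0.024, 0], "spin": 0},
    {"xyz": [0.77, 0.023, 0], "spin": 0},
    {"xyz": [0.7, 0.023, 0], "spin": 0},
    {"xyz": [0.6, 0.023, 0], "spin": 0},
    {"xyz": [0.4, 0.023, 0], "spin": 0}
  ]
}}

```text
time: 23.0
tool_pos: [553.5, 267.6, 274.5]
tcp_rot: [-3.139, 0.001, 1.482]
contact_force: [0.8, -0.1, -2.0]
grip_width: 21.7
finger_force: 29.9
```

Call:
{"name": "jog_arm", "arguments": {
  "targets": [
    {"xyz": [0, 0, 0], "spin": 0},
    {"xyz": [0, 0, 0], "spin": 0},
    {"xyz": [0, 0, 0], "spin": 0},
    {"xyz": [0, 0, 0], "spin": 0},
    {"xyz": [0, 0, 0], "spin": 0},
    {"xyz": [0, 0, 0], "spin": 0},
    {"xyz": [0, 0, 0], "spin": 0},
    {"xyz": [0, 0, 0], "spin": 0},
    {"xyz": [0, 0, 0], "spin": 0},
    {"xyz": [0, 0, 0], "spin": 0}
  ]
}}

```text
time: 24.25
tool_pos: [554.3, 265.4, 276.0]
tcp_rot: [3.142, 0.0, 1.48]
contact_force: [-0.6, -0.9, -2.9]
grip_width: 21.2
finger_force: 29.9
```

```bash
python3 - <<'E'
from h import *
o=bot.get_obs();t=o['tool_pos'];print(t.round(2),o['tcp_rot'].round(4),o['contact_force'])
n='wrist';c=bot.get_calibration(n);im=bot.capture(n)
for L in(37.5,53.4):print(L,proj(n,t-[0,0,53.4+37.5],c))
print('socket',proj(n,(554.5,265,75),c))
cv2.imwrite('pics/r1.png',cv2.resize(im[150:300,250:400],None,fx=4,fy=4,interpolation=2))
E
```

```text
[554.27 265.4  276.03] [3.1416e+00 1.0000e-04 1.4798e+00] [-0.56846813 -0.89906096 -2.87683847]
37.5 (np.float64(316.34426581922213), np.float64(199.73772029853623))
53.4 (np.float64(316.34426581922213), np.float64(199.73772029853623))
socket (np.float64(316.9063422959063), np.float64(170.33042082665895))
```

View pics/r1.png

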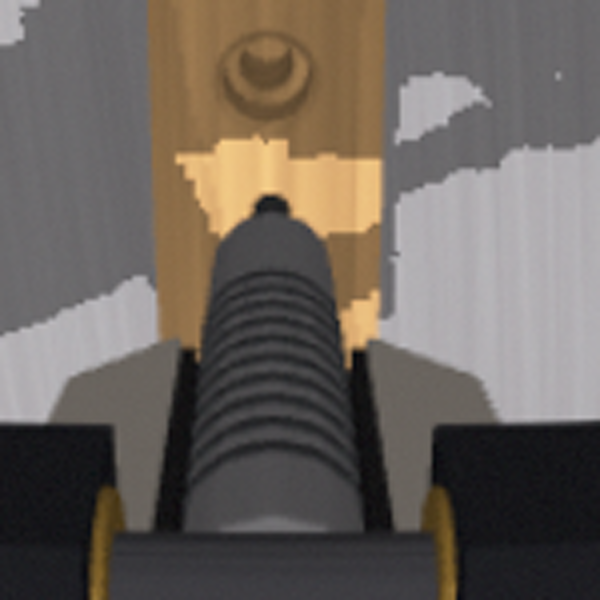

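The socket is centred at about (316.8,168.8), with the tip at (318,201), about 1 mm too far in +x once the camera's known 1.5 px offset is allowed for. Nudging −1 mm in x, then lowering to just above the mouth.

Call:
{"name": "jog_arm", "arguments": {
  "targets": [
    {"xyz": [-0.004, -0.0135, 0], "spin": 0},
    {"xyz": [0, 0, 0.3], "spin": 0},
    {"xyz": [0, 0, 0.4], "spin": 0},
    {"xyz": [0, 0, 0.4], "spin": 0},
    {"xyz": [0, 0, 0.35], "spin": 0},
    {"xyz": [0, 0, 0.2], "spin": 0},
    {"xyz": [0, 0, 0.12], "spin": 0},
    {"xyz": [0, 0, 0], "spin": 0},
    {"xyz": [0, 0, 0], "spin": 0},
    {"xyz": [0, 0, 0], "spin": 0}
  ]
}}

```text
time: 25.55
tool_pos: [553.6, 265.3, 135.4]
tcp_rot: [3.14, -0.001, 1.48]
contact_force: [-0.3, 0.1, -1.1]
grip_width: 21.6
finger_force: 29.9
```

Call:
{"name": "jog_arm", "arguments": {
  "targets": [
    {"xyz": [0, 0, 0.02], "spin": 0},
    {"xyz": [0, 0, 0.02], "spin": 0},
    {"xyz": [0, 0, 0.02], "spin": 0},
    {"xyz": [0, 0, 0.02], "spin": 0},
    {"xyz": [0, 0, 0.02], "spin": 0},
    {"xyz": [0, 0, 0.02], "spin": 0},
    {"xyz": [0, 0, 0.02], "spin": 0},
    {"xyz": [0, 0, 0], "spin": 0},
    {"xyz": [0, 0, 0], "spin": 0},
    {"xyz": [0, 0, 0], "spin": 0}
  ]
}}

```text
time: 26.8
tool_pos: [553.2, 265.1, 123.3]
tcp_rot: [3.141, 0.0, 1.48]
contact_force: [-0.1, -0.2, -2.8]
grip_width: 21.5
finger_force: 29.9
```

Call:
{"name": "jog_arm", "arguments": {
  "targets": [
    {"xyz": [0, 0, 0.03], "spin": 0},
    {"xyz": [0, 0, 0.03], "spin": 0},
    {"xyz": [0, 0, 0.03], "spin": 0},
    {"xyz": [0, 0, 0.03], "spin": 0},
    {"xyz": [0, 0, 0.03], "spin": 0},
    {"xyz": [0, 0, 0.03], "spin": 0},
    {"xyz": [0, 0, 0.02], "spin": 0},
    {"xyz": [0, 0, 0.01], "spin": 0},
    {"xyz": [0, 0, 0], "spin": 0},
    {"xyz": [0, 0, 0], "spin": 0}
  ]
}}

```text
time: 28.05
tool_pos: [553.2, 265.1, 106.5]
tcp_rot: [3.141, 0.0, 1.48]
contact_force: [0.0, 0.8, -2.3]
grip_width: 21.3
finger_force: 29.9
```

Call:
{"name": "jog_arm", "arguments": {
  "targets": [
    {"xyz": [0, 0, 0.01], "spin": 0},
    {"xyz": [0, 0, 0.01], "spin": 0},
    {"xyz": [0, 0, 0.005], "spin": 0},
    {"xyz": [0, 0, 0], "spin": 0},
    {"xyz": [0, 0, 0], "spin": 0},
    {"xyz": [0, 0, 0], "spin": 0},
    {"xyz": [0, 0, 0], "spin": 0},
    {"xyz": [0, 0, 0], "spin": 0},
    {"xyz": [0, 0, 0], "spin": 0},
    {"xyz": [0, 0, 0], "spin": 0}
  ]
}}

```text
time: 29.3
tool_pos: [553.2, 265.1, 104.4]
tcp_rot: [3.142, 0.0, 1.48]
contact_force: [0.0, -0.6, -1.5]
grip_width: 21.5
finger_force: 29.9
```

Call:
{"name": "jog_arm", "arguments": {
  "targets": [
    {"xyz": [0, 0, 0.008], "spin": 0},
    {"xyz": [0, 0, 0.005], "spin": 0},
    {"xyz": [0, 0, 0], "spin": 0},
    {"xyz": [0, 0, 0], "spin": 0},
    {"xyz": [0, 0, 0], "spin": 0},
    {"xyz": [0, 0, 0], "spin": 0},
    {"xyz": [0, 0, 0], "spin": 0},
    {"xyz": [0, 0, 0], "spin": 0},
    {"xyz": [0, 0, 0], "spin": 0},
    {"xyz": [0, 0, 0], "spin": 0}
  ]
}}

```text
time: 30.55
tool_pos: [553.1, 265.1, 103.4]
tcp_rot: [-3.142, 0.0, 1.48]
contact_force: [0.5, 0.1, -0.7]
grip_width: 21.5
finger_force: 29.9
```

Call:
{"name": "jog_arm", "arguments": {
  "targets": [
    {"xyz": [0, 0, 0.006], "spin": 0},
    {"xyz": [0, 0, 0], "spin": 0},
    {"xyz": [0, 0, 0], "spin": 0},
    {"xyz": [0, 0, 0], "spin": 0},
    {"xyz": [0, 0, 0], "spin": 0},
    {"xyz": [0, 0, 0], "spin": 0},
    {"xyz": [0, 0, 0], "spin": 0},
    {"xyz": [0, 0, 0], "spin": 0},
    {"xyz": [0, 0, 0], "spin": 0},
    {"xyz": [0, 0, 0], "spin": 0}
  ]
}}

```text
time: 31.8
tool_pos: [553.3, 265.2, 103.3]
tcp_rot: [3.141, -0.0, 1.48]
contact_force: [-2.3, -0.7, 4.7]
grip_width: 21.1
finger_force: 29.9
```

The shoulder is on the ledge at the same TCP height as when I gripped it, so there was no slip. Letting go and then lifting clear.

Call:
{"name": "jog_arm", "arguments": {
  "targets": [
    {"xyz": [0, 0, 0], "spin": 0},
    {"xyz": [0, 0, 0], "spin": 0},
    {"xyz": [0, 0, 0], "spin": 0},
    {"xyz": [0, 0, 0], "spin": 0},
    {"xyz": [0, 0, 0], "spin": 0},
    {"xyz": [0, 0, 0], "spin": 0},
    {"xyz": [0, 0, 0], "spin": 0},
    {"xyz": [0, 0, 0], "spin": 0},
    {"xyz": [0, 0, 0], "spin": 0},
    {"xyz": [0, 0, 0], "spin": 0}
  ],
  "gripper": 100
}}

```text
time: 33.05
tool_pos: [553.2, 265.1, 102.9]
tcp_rot: [3.142, 0.0, 1.48]
contact_force: [0.1, -0.2, -0.1]
grip_width: 91.8
finger_force: 0.0
```

Call:
{"name": "jog_arm", "arguments": {
  "targets": [
    {"xyz": [0, 0, -0.1], "spin": 0},
    {"xyz": [0, 0, -0.2], "spin": 0},
    {"xyz": [0, 0, -0.3], "spin": 0},
    {"xyz": [0, 0, -0.4], "spin": 0},
    {"xyz": [0, 0, -0.4], "spin": 0},
    {"xyz": [0, 0, -0.2], "spin": 0},
    {"xyz": [-0.5, 0, 0], "spin": 0},
    {"xyz": [-0.57, 0, 0], "spin": 0},
    {"xyz": [0, 0, 0], "spin": 0},
    {"xyz": [0, 0, 0], "spin": 0}
  ]
}}

```text
time: 34.3
tool_pos: [545.5, 180.2, 231.1]
tcp_rot: [3.141, -0.0, 1.479]
contact_force: [0.8, -0.0, 0.1]
grip_width: 91.7
finger_force: 0.0
```

```bash
python3 - <<'E'
from h import *
o=bot.get_obs();print(o['time'],o['tool_pos'],o['contact_force'],o['grip_width'])
a=cv2.imread('pics/scene0.png').astype(int);b=bot.capture('scene');cv2.imwrite('pics/end.png',b)
d=abs(b.astype(int)-a).max(2)
print('punch+stand diff px',(d[155:235,355:425]>60).sum(),'cap px old/new dark', [int((x[160:195,393:412].max(2)<140).sum()) for x in(a,b)])
print('block diff',(d[225:290,185:275]>60).sum())
c=bot.get_calibration('wrist');w=bot.capture('wrist');cv2.imwrite('pics/wend.png',w)
u,v=map(int,proj('wrist',(553.7,265.2,156),c));print(u,v)
g=cv2.cvtColor(w[v-25:v+25,u-25:u+25],cv2.COLOR_BGR2HSV);n,l,s,ce=cv2.connectedComponentsWithStats((g[...,1]<70).astype(np.uint8))
for i in range(1,n):
  if s[i,4]>100: q=ce[i]+[u-25,v-25];print(s[i],q,plane('wrist',*q,156,c))
E
```

```text
34.3 [545.46345057 180.18441891 231.09364476] [ 0.7628782  -0.04832117  0.13176537] 91.70584994180821
punch+stand diff px 1104 cap px old/new dark [214, 218]
block diff 142
317 97
[ 12  12  28  28 615] [317.51869919  97.67642276] [554.09591038 265.39383866 156.        ]
```

```bash
python3 - <<'E'
from h import *
g=lambda p:cv2.Canny(cv2.imread(p),60,150)
a,b=g('pics/scene0.png'),g('pics/end.png')
for n,(y,x,h,w) in dict(blank=(240,198,30,60),punch=(160,388,35,26)).items():
    r=cv2.matchTemplate(b[y-6:y+h+6,x-6:x+w+6],a[y:y+h,x:x+w],5);print(n,cv2.minMaxLoc(r)[1::2])
bot.close_job()
E
```

```text
blank (0.9899003505706787, (6, 6))
punch (0.8055780529975891, (6, 6))
the job is handed in; nothing more can be done
```

The job is handed in at 34.3 s: the punch fired on the scribed cross at no more than about 14 N in any reading, then went back upright and fully home in its own socket. I let go, and image checks show the blank and punch where they started.

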